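Square up the notebooks under the paperweight

ROBOT

A 7-joint arm with a two-finger parallel gripper is mounted at the origin on the work surface. World frame = base frame: x ahead of the robot, y to its left, z up, the work surface at z = 0. Lengths are in m, angles in rad, forces in N, time in s.
With the tool pointing down it reaches from about 0.425 to 0.875 m from the base axis. Payload 8.4 kg.
Tool frame: the origin (TCP) lies midway between the tips of the shut fingers; the grasp point (between the pads) lies 19 mm behind it (bot.grasp_offset is the distance from the TCP to the grasp point, in m); z points along the fingers, y is the line along which they close (so a half turn about z gives the same grasp; the last joint's range is limited). The gripper opens to 87 mm and grips with 3 to 60 N. Pads are 19 mm wide; open, the fingers measure 117 mm over their backs; the gripper's body (75 mm by 190 mm) begins 51 mm behind the grasp point.
Start: joints at [1.174, 0.333, 0.04, 1.465, -0.013, 1.343, -0.059], TCP at [0.191, -0.621, 0.223] pointing down, gripper open.
Joint ranges: [-2.58, 2.58], [-0.38, 2.09], [-1.3, 1.39], [0.25, 2.4], [-1.5, 4.64], [0.08, 2.09], [-2.65, 2.65]. Speed limits (rad/s): [2.22, 2.22, 2.79, 2.79, 3.14, 3.14, 3.14].

INTERFACE

Orientations are given as a unit quaternion [w, x, y, z].
In Python, from bench import bot gives the robot as it stands.
- The arm moves only by the tool move_arm, never from a script. Its argument "motion" is a list of rows, each a list of 6 numbers: the shift along the tool's x, y, z in units of 8 cm (1.0 is 8 cm), then the turn, a rotation vector about the tool's x, y, z in units of 120 degrees (1.0 is 120 degrees). A call has 1 to 8 rows; each row is the pose to reach, as a shift and turn from the pose commanded when the call began, along the tool's axes at that moment; what a row does not reach only later rows make up. A row lasts 1/12 s, in which the tool goes at most 41.7 mm and 7.16 degrees, less where a joint would pass 70% of its speed; a pose out of reach is approached as far as the arm can. A call with a number of a shift or a turn outside -1 to 1 is refused whole. A call with a gripper value outside its range is refused whole. "claw" is the opening, from 0 (shut) to 1 (fully open), set as the call begins (left out, the last holds). The fingers move at their own pace and stop on an object; "newtons" is the grip in N (left out, the last holds). Time passes only in rows, so rows that repeat a pose let the fingers close. It gives the time, the measured TCP pose, the force, the opening and the grip force at its end, in the units of the state.
- bot.sense(): the state, without advancing time (a new reading comes with each control period).
- bot.get_image(name): name is "scene" or "top"; returns the picture (480x640x3 uint8, blue, green, red); there is no depth.
- bot.get_calibration(name): a dict with "fx", "fy", "cx", "cy" (pixels), "position" and "rotation" of the camera in the world. Camera axes: x right, y up, looking along -z (the intrinsics and any distortion apply to the point x, -y, -z); pixel columns grow to the right and rows downward; lengths in m; the calibration is good to about 2 mm. A picture is of the moment at which its call begins. get_calibration takes no time and is no camera call.
- bot.finish_job(): hands the job in; it is judged then, once.
Trained networks look in the newest picture that a camera, given by its name, has taken for a name from the list of things; names that differ only in an ending like _2 or _b are one class to them, and where a whole thing is asked for, a point or a joint stands for the part that bears it (a point fixed in the world has none). Each returns a list of dicts, best first, with "conf" (0 to 1); they miss things now and then, are a little off and sometimes report something else, mostly with a low value. They report only what shows in the picture. A call takes as long as a camera call. They do not tell look-alikes from the thing itself.
- bot.look_for(camera, query): "location" ([column, row] in pixels, amid what is visible of it).
- bot.outline_of(camera, query): "pixels" (480x640 bool, what is visible of it) and "location" ([column, row] in pixels, amid what is visible of it).
- bot.pinpoint(camera, query): "location" ([column, row] in pixels: a listed point, or the origin of a listed thing).
The state is a dict: "t": time; "joint_positions": joint angles; "qd": joint speeds; "tau": joint torques, N m; "eef_pos": TCP position; "ee_rot": TCP orientation; "contact_force": force on the tool from outside, world axes, zero at the start; "ft_torque": the same for the moment, N m; "gripper_width": opening from 0.0 (shut) to 1.0 (fully open); "grip_force": force on a finger pad.
Only numpy, scipy, OpenCV 4.12 (cv2) and the standard library are available. Lean on these libraries where they do the work, as an engineer would, in place of code of your own. Each camera call takes 0.05 s, during which the arm holds its last target. There are 200 camera calls.

TASK

Tidy the three grey pocket notebooks into one neat pile where the thickest one lies: leave that one in place, lay the middle one squarely on it, then the thinnest squarely on top, all lying lengthwise the same way (spines on either side) with their edges lined up. Last, stand the marble paperweight upright on the middle of the top notebook. Set everything down gently without dropping it, and leave the other things on the desk where they are.

Things in the scene. Friction and masses are not known exactly. Their poses are not given: they have to be found in the camera images.
- thick_notebook: The thickest notebook, the base of the pile: hardcover pocket notebook with grey cloth covers and pale page edges, lying flat; rigid, a plain rectangle 100 long x 60 wide x 27 thick (mm), about 125 g. Origin: centre of its underside; x along the 100 mm length, y across the 60 mm width (spine at -y), z up. 
- middle_notebook: The notebook of middle thickness: hardcover pocket notebook with grey cloth covers and pale page edges, lying flat; rigid, a plain rectangle 100 long x 60 wide x 19 thick (mm), about 85 g. Origin: centre of its underside; x along the 100 mm length, y across the 60 mm width (spine at -y), z up. 
- thin_notebook: The thinnest notebook: hardcover pocket notebook with grey cloth covers and pale page edges, lying flat; rigid, a plain rectangle 100 long x 60 wide x 12 thick (mm), about 55 g. Origin: centre of its underside; x along the 100 mm length, y across the 60 mm width (spine at -y), z up. 
- paperweight: Paperweight: round white marble puck 50 mm in diameter and 20 mm high, with a brass knob on top standing on a thin neck (10 mm diameter, 20 to 28 mm up); the knob is an upright cylinder 20 mm in diameter, from 28 to 50 mm above the underside. About 200 g. Origin: centre of the underside, z up.
- pen: Bystander, leave alone: black pen lying flat, 138 mm long along its x, 10 mm thick. Origin: centre of the underside.
- mouse: Bystander, leave alone: white computer mouse, 100 (x) x 58 (y) x 31 mm high. Origin: centre of the underside.
- tape_roll: Bystander, leave alone: roll of clear tape lying flat, 52 mm outside and 26 mm inside diameter, 19 mm high. Origin: centre of the underside.
- cup: Bystander, leave alone: taupe stoneware cup without a handle, 80 mm across the rim, 68 mm high. Origin: centre of the underside.
- stapler: Bystander, leave alone: black stapler, 130 (x) x 36 (y) x 52 mm high. Origin: centre of the underside.
Not all that is in view belongs to the job. Leave any pink or red look-alike of the middle_notebook alone.

How it is judged:
On the way, in this order (a step that is already met when the one before it is completed fails the run):
1. the middle notebook lies squarely on the thickest, let go (x of middle_notebook in the frame of thick_notebook between -0.006 and 0.006 m and y of middle_notebook in the frame of thick_notebook between -0.006 and 0.006 m and z of middle_notebook in the frame of thick_notebook between 0.024 and 0.03 m and angle between the x axis of middle_notebook and the x axis of thick_notebook, either way round below 0.09 rad and angle between middle_notebook's own z axis and vertical below 0.06 rad and contact force between the fingers and middle_notebook below 0.1 N), for 0.2 s.
2. the thinnest notebook lies squarely on the middle one, let go (x of thin_notebook in the frame of middle_notebook between -0.006 and 0.006 m and y of thin_notebook in the frame of middle_notebook between -0.006 and 0.006 m and z of thin_notebook in the frame of middle_notebook between 0.016 and 0.022 m and angle between the x axis of thin_notebook and the x axis of middle_notebook, either way round below 0.09 rad and angle between thin_notebook's own z axis and vertical below 0.06 rad and contact force between the fingers and thin_notebook below 0.1 N), for 0.2 s.
3. the paperweight stands on the middle of the thinnest notebook, let go (horizontal distance between paperweight and thin_notebook below 0.015 m and z of paperweight in the frame of thin_notebook between 0.009 and 0.015 m and angle between paperweight's own z axis and vertical below 0.06 rad and contact force between the fingers and paperweight below 0.1 N), for 0.2 s.
At the end, for the whole second after the job is handed in: Thickest notebook flat on the desk, moved under 20 mm; middle one on it, thinnest on that, each centred on the one below within 6 mm along and across, turned under 5 degrees (either way round); paperweight upright on top within 15 mm of the middle; all released, at rest (all of step 1 and all of step 2 and all of step 3 and height (world z) of thick_notebook below 0.004 m and angle between thick_notebook's own z axis and vertical below 0.06 rad and linear speed of each of thick_notebook, middle_notebook, thin_notebook, paperweight below 0.02 m/s); the robot touches nothing.
It fails at once if the thickest notebook is shifted more than 20 mm from where it lay (distance of thick_notebook from where it was at the start of the episode above 0.02 m).
It fails at once if a notebook or the paperweight is dropped or flung (over 0.5 m/s with no finger on it) ((linear speed of middle_notebook above 0.5 m/s and contact force between the fingers and middle_notebook below 0.1 N) or (linear speed of thin_notebook above 0.5 m/s and contact force between the fingers and thin_notebook below 0.1 N) or (linear speed of paperweight above 0.5 m/s and contact force between the fingers and paperweight below 0.1 N)).
It fails at once if the pen, mouse, tape roll, cup or stapler is moved more than 30 mm (distance of any of pen, mouse, tape_roll, cup, stapler from where it was at the start of the episode above 0.03 m).
It also fails if it takes over 72 s, if anything falls off the work surface, if the arm or the gripper's body presses on something with over 40 N, if the wrist force passes 120 N, or if a joint passes its speed limit or range.

## Working session

There is one attempt and no reset: what is moved stays moved. The work goes in short steps, Python scripts to look and compute and a tool call to move; the robot and the scene stay as the last step left them, time stands still between calls to the robot, and variables do not carry over. Pictures are saved under pics/ and viewed, at most 10 in all, crops included, and the job is handed in when it is done.

Besides the shell and the picture viewer there is one more tool, called as name([rows], argument=value, ...), one row to a line, values as JSON. move_arm: Moves the arm, as the interface text tells. Its arguments: {"type":"object","properties":{"motion":{"type":"array","items":{"type":"array","items":{"type":"number","minimum":-1,"maximum":1}}},"claw":{"type":"number"},"newtons":{"type":"number"}},"required":["motion"]}

```bash
ls; mkdir -p pics
python3 - <<'E'
from bench import bot
import cv2,numpy as np
print(bot.sense())
for n in("scene","top"):
    im=bot.get_image(n); cv2.imwrite(f"pics/{n}0.png",im); print(n,bot.get_calibration(n))
    for q in("thick_notebook","middle_notebook","thin_notebook","paperweight"):
        print(n,q,[(np.round(d["location"]).tolist(),round(d["conf"],2)) for d in bot.look_for(n,q)])
E
```

```text
pics
{'t': 0.0, 'joint_positions': array([ 1.1737983 ,  0.33390927,  0.03986002,  1.46626739, -0.01339317,
        1.34330771, -0.05848799]), 'qd': array([-0.0021064 , -0.00152685, -0.00034458, -0.00167779, -0.00015567,
       -0.00053437, -0.00103975]), 'tau': array([-3.79673447e-04, -6.56352210e+01,  1.33530702e+00, -4.03806281e+01,
       -5.97867672e-02,  4.41891490e-02,  1.35599726e-04]), 'eef_pos': array([ 0.19055929, -0.62094615,  0.22166204]), 'ee_rot': array([-7.93716532e-04,  9.88933984e-01,  1.48354019e-01, -1.75916452e-04]), 'contact_force': array([ 0.25386639, -0.15442916,  0.01192181]), 'ft_torque': array([-0.0234648 ,  0.00465568, -0.017328  ]), 'grip_force': 0.0, 'gripper_width': 1.0003614752031273}
scene {'fx': 498.0740302628457, 'fy': 498.0740302628457, 'cx': 321.17048446900685, 'cy': 231.25995361190206, 'position': array([ 0.94057196, -0.23779688,  0.918791  ]), 'rotation': array([0.84232517, 0.22917869, 0.13473398, 0.46884132])}
scene thick_notebook [([185.0, 344.0], 0.71)]
scene middle_notebook [([388.0, 162.0], 0.89), ([436.0, 206.0], 0.74), ([400.0, 119.0], 0.59)]
scene thin_notebook [([322.0, 234.0], 0.55)]
scene paperweight [([373.0, 314.0], 0.69)]
top {'fx': 444.93899078500147, 'fy': 444.93899078500147, 'cx': 315.26892379036406, 'cy': 240.66290447617212, 'position': array([0.39381833, 0.041027  , 0.91577015]), 'rotation': array([-0.69647983, -0.03921124,  0.05054395,  0.71471927])}
top thick_notebook []
top middle_notebook [([144.0, 354.0], 0.92), ([203.0, 300.0], 0.8), ([191.0, 224.0], 0.58), ([165.0, 141.0], 0.42), ([401.0, 257.0], 0.38)]
top thin_notebook [([309.0, 254.0], 0.68)]
top paperweight [([311.0, 157.0], 0.84)]
```

View pics/scene0.png

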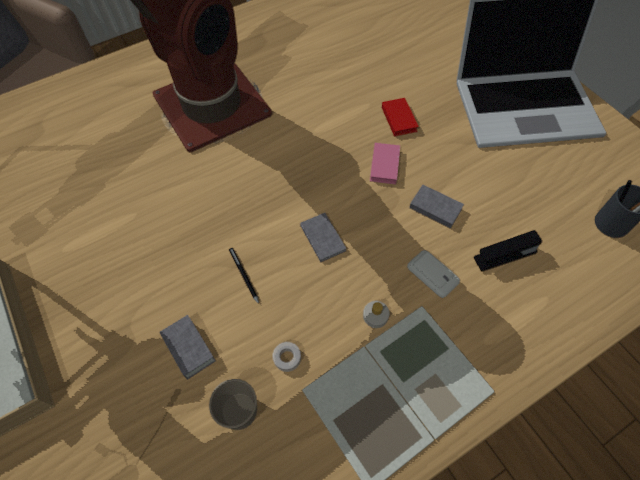

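View pics/top0.png

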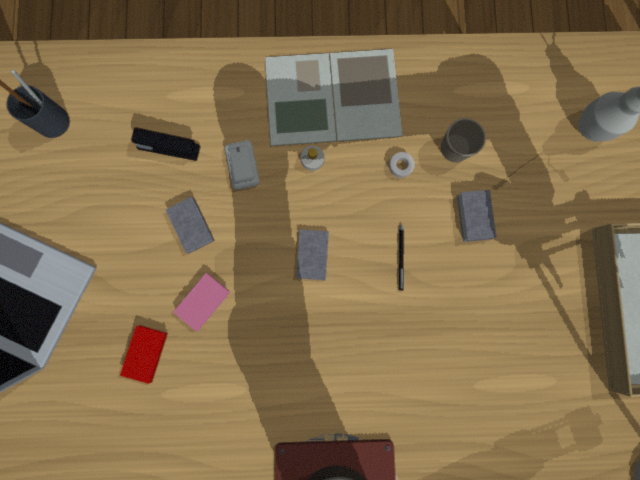

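The scene view shows three grey notebooks at (187,345), (323,237) and (436,206), which are at (477,216), (312,254) and (190,224) in the top view. The paperweight is at (376,313) in scene and (312,158) in top. Candidates for middle_notebook in the scene view are red (400,117), pink (386,163) and grey (436,206). Only the grey one fits, because the coloured ones are look-alikes. Next I'll measure pose and height by fitting boxes to both masks.

```bash
cat > h.py <<'E'
from bench import bot
import cv2,numpy as np
from scipy.optimize import minimize
from scipy.spatial.transform import Rotation as R
C={n:bot.get_calibration(n) for n in("scene","top")}
def proj(n,P):
    c=C[n];w,x,y,z=c["rotation"]
    p=(np.atleast_2d(P)-c["position"])@R.from_quat([x,y,z,w]).as_matrix()
    return np.c_[c["cx"]+c["fx"]*p[:,0]/-p[:,2], c["cy"]-c["fy"]*p[:,1]/-p[:,2]]
def ray(n,uv,z):
    c=C[n];w,x,y,zz=c["rotation"]
    d=R.from_quat([x,y,zz,w]).apply([(uv[0]-c["cx"])/c["fx"],-(uv[1]-c["cy"])/c["fy"],-1])
    return c["position"]+d*(z-c["position"][2])/d[2]
def box(x,y,a,h,z0=0):
    p=np.array([[sx*.05,sy*.03] for sx,sy in((1,1),(1,-1),(-1,-1),(-1,1))])@np.array([[np.cos(a),np.sin(a)],[-np.sin(a),np.cos(a)]])+[x,y]
    return np.r_[np.c_[p,np.full(4,z0)],np.c_[p,np.full(4,z0+h)]]
def soft(n,P,S=8):
    m=np.zeros((480,640),np.uint8)
    cv2.fillConvexPoly(m,np.round(cv2.convexHull(proj(n,P).astype(np.float32))*256).astype(np.int32),255,cv2.LINE_AA,8)
    return m/255.
def masks(n,qs):
    out=[]
    for q in qs:
        for d in bot.outline_of(n,q):
            if d["conf"]>.2: out.append((q,round(d["conf"],2),np.array(d["location"]),d["pixels"]))
    return out
def fit(ms,x0,free_h=True,h=.02,z0=0):
    f=lambda v:sum(np.abs(soft(n,box(v[0],v[1],v[2],v[3] if free_h else h,z0))-m).sum() for n,m in ms.items())
    best=None
    for a in np.arange(0,np.pi,np.pi/6):
        s=np.array([x0[0],x0[1],a]+([h] if free_h else []))
        sim=np.vstack([s]+[s+np.eye(len(s))[i]*[.01,.01,.3,.01][i] for i in range(len(s))])
        r=minimize(f,s,method="Nelder-Mead",options=dict(initial_simplex=sim,maxiter=250,xatol=1e-4,fatol=.5))
        if best is None or r.fun<best.fun:best=r
    return best.x,best.fun
E
python3 - <<'E'
from h import *
ims={n:bot.get_image(n) for n in C}
M={n:masks(n,["thick_notebook","middle_notebook","thin_notebook"]) for n in C}
for name,s,t in(("A",(187,345),(477,216)),("B",(323,237),(312,254)),("C",(436,206),(190,224))):
    ms={}
    for n,p in(("scene",s),("top",t)):
        c=[m for m in M[n] if np.hypot(*(m[2]-p))<15]
        if not c: print(name,n,"missed, using colour"); continue
        m=max(c,key=lambda m:m[1]); print(name,n,m[:2],np.round(m[2]),m[3].sum()); ms[n]=m[3].astype(float)
    x0=ray("top",t,.02)
    v,e=fit(ms,x0); print(name,np.round(v,4),e)
for q in["paperweight"]:
    for n in C: print(n,[(d["location"],d["conf"]) for d in bot.pinpoint(n,q)], [(m[1:3],m[3].sum(),np.argwhere(m[3]).min(0),np.argwhere(m[3]).max(0)) for m in masks(n,[q])])
cr=[cv2.resize(ims["scene"][y-33:y+33,x-33:x+33],(264,264),interpolation=cv2.INTER_CUBIC) for x,y in((187,345),(323,237),(436,206),(386,163),(400,117),(376,313))]
cv2.imwrite("pics/crop.png",np.vstack([np.hstack(cr[:3]),np.hstack(cr[3:])]))
E
```

```text
A scene ('thick_notebook', 0.75) [188. 345.] 1968
A top ('thick_notebook', 0.8) [476. 216.] 1630
A [ 0.5541 -0.308   3.2104  0.0241] 243.6980392156863
B scene ('thin_notebook', 0.97) [321. 234.] 1339
B top ('thin_notebook', 0.93) [313. 256.] 1415
B [ 0.4826  0.0332 -0.1038  0.0086] 201.41960784313727
C scene ('middle_notebook', 0.75) [435. 208.] 1287
C top ('middle_notebook', 0.63) [190. 224.] 1506
C [0.5496 0.2846 0.4559 0.0124] 221.1686274509804
scene [([375.5, 317.2], 0.57)] [((0.88, array([374.5, 314.3])), np.int64(573), array([301, 363]), array([327, 389]))]
top [] [((0.8, array([311.4, 161.4])), np.int64(450), array([147, 300]), array([169, 324])), ((0.72, array([241.8, 165.1])), np.int64(1277), array([140, 225]), array([188, 258]))]
```

View pics/crop.png

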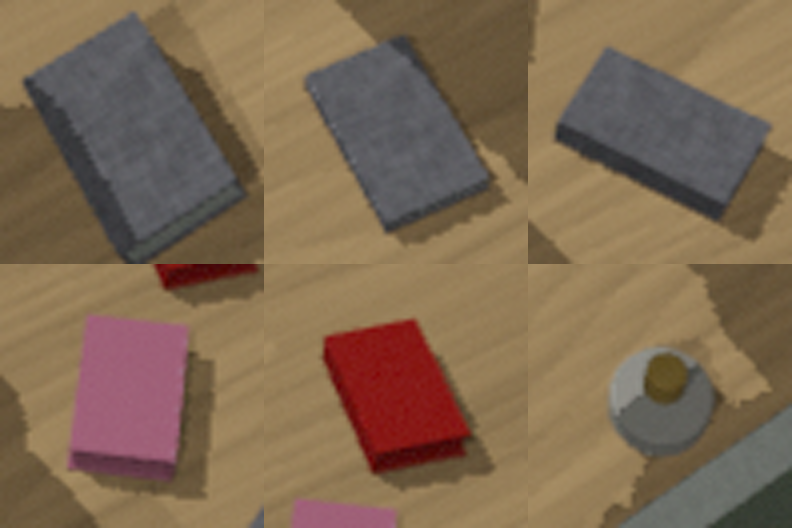

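The crop shows A (187,345) with the tallest sides, B (323,237) the thinnest, and C (436,206) grey and of middle thickness. The pink and red ones are the look-alikes. The network masks are coarse, so I'll refine with colour (grey against wood).

```bash
cat >> h.py <<'E'
def grey(n,im,v,h,z0=0,pad=9):
    """low-saturation pixels inside the dilated predicted hull, sub-pixel-ish soft mask"""
    lab=cv2.cvtColor(im,cv2.COLOR_BGR2LAB).astype(float)
    roi=cv2.dilate((soft(n,box(v[0],v[1],v[2],h,z0))>.5).astype(np.uint8),np.ones((2*pad+1,)*2))>0
    ratio=cv2.GaussianBlur(im,(0,0),.6).astype(float); ratio=ratio[...,0]/(ratio[...,2]+1)
    m=((ratio>.8)&roi).astype(np.uint8)
    m=cv2.morphologyEx(m,cv2.MORPH_CLOSE,np.ones((3,3)))
    k,l,st,_=cv2.connectedComponentsWithStats(m)
    return (l==1+np.argmax(st[1:,4])).astype(float)
E
python3 - <<'E'
from h import *
ims={"scene":cv2.imread("pics/scene0.png"),"top":cv2.imread("pics/top0.png")}
for name,v,h in(("A",(.5541,-.308,.069),.027),("B",(.4826,.0332,-.1038),.012),("C",(.5496,.2846,.4559),.019)):
    ms={n:grey(n,ims[n],v,h) for n in ims}
    print(name,{n:m.sum() for n,m in ms.items()})
    for lab,k,fh in(("both,h free",ms,1),("both",ms,0),("scene",{"scene":ms["scene"]},0),("top",{"top":ms["top"]},0)):
        r,e=fit(k,v[:2],fh,h); print("  ",lab,np.round(r,4),round(e))
# paperweight: mask centroids vs disc at z=.010
for n,p in(("scene",(375.5,314)),("top",(311.5,159))):
    im=ims[n].astype(float); x,y=map(int,p)
    m=np.zeros((480,640),np.uint8); m[y-22:y+(15 if n=="scene" else 22),x-22:x+22]=1
    if n=="top": m[:148]=0
    hsv=cv2.cvtColor(ims[n],cv2.COLOR_BGR2HSV)
    kn=(hsv[...,1]>150)&(m>0); w=(im[...,0]/(im[...,2]+1)>.72)&(m>0)
    for nm,q,z in(("knob",kn,.045),("disc",w,.012)):
        a=np.argwhere(q); c=a.mean(0)[::-1] if len(a) else (0,0); print(n,nm,len(a),np.round(c,1),np.round(ray(n,c,z),4))
E
```

```text
A {'scene': np.float64(1860.0), 'top': np.float64(1612.0)}
   both,h free [ 0.5532 -0.3087  3.2107  0.0207] 250
   both [ 0.5534 -0.3076  0.0767] 337
   scene [ 0.5536 -0.307   3.2363] 157
   top [ 0.5533 -0.3087  0.071 ] 173
B {'scene': np.float64(1244.0), 'top': np.float64(1422.0)}
   both,h free [0.4814 0.0338 3.0485 0.0057] 218
   both [ 0.4816  0.0331 -0.0876] 273
   scene [0.4822 0.0346 3.0248] 133
   top [ 0.4817  0.0321 -0.0877] 130
C {'scene': np.float64(1240.0), 'top': np.float64(1511.0)}
   both,h free [0.5485 0.2851 0.4531 0.0117] 215
   both [0.5493 0.2827 3.6043] 319
   scene [0.5493 0.2853 3.62  ] 163
   top [0.5491 0.2825 3.6132] 149
scene knob 74 [377.  307.9] [0.6883 0.0276 0.045 ]
scene disc 485 [376.3 315.8] [0.6914 0.0272 0.012 ]
top knob 63 [312. 153.] [0.6838 0.0274 0.045 ]
top disc 369 [312.  159.5] [0.6808 0.0273 0.012 ]
```

move_arm([
  [0,0,0,0,0,0.1424],
  [0,0,0,0,0,0.1424],
  [0,0,0,0,0,0.1424],
  [0,0,0,0,0,0.1424],
], claw=1, newtons=15)

```text
t: 1.43
eef_pos: [0.1908, -0.6214, 0.2226]
ee_rot: [0.0, 1.0, -0.001, -0.0]
contact_force: [-0.3, 0.4, -0.4]
gripper_width: 1.004
grip_force: 0.0
```

move_arm([
  [0.5,0,0,0,0,0],
  [1,0,0,0,0,0],
  [1,0,0,0,0,0],
])

```text
t: 1.68
eef_pos: [0.2808, -0.6186, 0.2219]
ee_rot: [-0.001, 1.0, 0.006, 0.003]
contact_force: [2.6, 1.7, -1.7]
gripper_width: 1.002
grip_force: 0.0
```

move_arm([
  [0.4,-0.4,0,0,0,0],
  [0.8,-0.8,0,0,0,0],
  [1,-1,0,0,0,0],
])

```text
t: 1.93
eef_pos: [0.3535, -0.5387, 0.2223]
ee_rot: [-0.001, 1.0, 0.002, 0.0]
contact_force: [1.0, 0.2, -0.2]
gripper_width: 1.002
grip_force: 0.0
```

move_arm([
  [0.4,-0.4,0,0,0,0],
  [0.8,-0.8,0,0,0,0],
  [1,-1,0,0,0,0],
])

```text
t: 2.18
eef_pos: [0.4338, -0.458, 0.2227]
ee_rot: [-0.0, 1.0, 0.003, 0.001]
contact_force: [0.3, -0.1, -0.7]
gripper_width: 1.0
grip_force: 0.0
```

move_arm([
  [0.4,-0.4,0,0,0,0],
  [0.8,-0.8,0,0,0,0],
  [1,-1,0,0,0,0],
])

```text
t: 2.43
eef_pos: [0.5136, -0.3778, 0.2227]
ee_rot: [-0.001, 1.0, 0.003, 0.001]
contact_force: [0.4, 0.7, 0.2]
gripper_width: 0.997
grip_force: 0.0
```

move_arm([
  [0.2,-0.4,0,0,0,0],
  [0.4,-0.8,0,0,0,0],
  [0.48,-1,0,0,0,0],
])

```text
t: 2.68
eef_pos: [0.5519, -0.296, 0.2225]
ee_rot: [-0.001, 1.0, 0.004, 0.001]
contact_force: [0.1, 0.6, -0.5]
gripper_width: 1.0
grip_force: 0.0
```

move_arm([
  [0,-0.5,0,0,0,0],
  [0,-1,0,0,0,0],
])

```text
t: 2.85
eef_pos: [0.5492, -0.221, 0.2222]
ee_rot: [0.0, 1.0, 0.0, -0.0]
contact_force: [1.3, 0.7, -0.2]
gripper_width: 0.996
grip_force: 0.0
```

move_arm([
  [0,-0.5,0,0,0,0],
  [0,-1,0,0,0,0],
])

```text
t: 3.02
eef_pos: [0.549, -0.1397, 0.2226]
ee_rot: [0.0, 1.0, 0.001, 0.0]
contact_force: [0.9, -0.2, -0.3]
gripper_width: 1.001
grip_force: 0.0
```

move_arm([
  [0,-0.5,0,0,0,0],
  [0,-1,0,0,0,0],
])

```text
t: 3.18
eef_pos: [0.549, -0.0597, 0.2228]
ee_rot: [0.0, 1.0, 0.001, 0.0]
contact_force: [0.4, -0.0, 0.3]
gripper_width: 0.997
grip_force: 0.0
```

move_arm([
  [0,-0.5,0,0,0,0],
  [0,-1,0,0,0,0],
])

```text
t: 3.35
eef_pos: [0.549, 0.0203, 0.2229]
ee_rot: [0.0, 1.0, 0.001, 0.0]
contact_force: [1.0, 0.0, 0.2]
gripper_width: 0.999
grip_force: 0.0
```

move_arm([
  [0,-0.5,0,0,0,0],
  [0,-1,0,0,0,0],
])

```text
t: 3.52
eef_pos: [0.5491, 0.1003, 0.2229]
ee_rot: [0.0, 1.0, 0.001, 0.0]
contact_force: [0.8, -1.1, 0.5]
gripper_width: 0.997
grip_force: 0.0
```

move_arm([
  [0,-0.5,0,0,0,0],
  [0,-1,0,0,0,0],
])

```text
t: 3.68
eef_pos: [0.5491, 0.1803, 0.2229]
ee_rot: [0.0, 1.0, 0.001, 0.0]
contact_force: [1.4, -0.3, -0.7]
gripper_width: 1.001
grip_force: 0.0
```

move_arm([
  [0,-0.5,0,0,0,0],
  [0,-1,0,0,0,0],
  [0,-1.0,0,0,0,0],
])

```text
t: 3.93
eef_pos: [0.5465, 0.2681, 0.2226]
ee_rot: [-0.002, 1.0, 0.006, -0.001]
contact_force: [-1.8, -0.1, 0.2]
gripper_width: 0.999
grip_force: 0.0
```

move_arm([
  [0,-0.3,0.5,0,0,-0.06],
  [0,-0.3,0.9,0,0,-0.11],
  [0,-0.3,0.9,0,0,-0.17],
  [0,-0.3,0.9,0,0,-0.22],
  [0,-0.3,0.9,0,0,-0.22],
  [0,-0.3,0.9,0,0,-0.22],
])

```text
t: 4.43
eef_pos: [0.5497, 0.2824, 0.1507]
ee_rot: [-0.0, 0.974, 0.227, 0.0]
contact_force: [-0.5, -0.1, -0.2]
gripper_width: 1.0
grip_force: 0.0
```

```bash
cat >> h.py <<'E'
def plan(x,y,z,th):
    s=bot.sense(); w,a,b,c=s["ee_rot"]; Rm=R.from_quat([a,b,c,w])
    T=R.from_quat([np.cos(th/2),np.sin(th/2),0,0])
    d=Rm.inv().apply(np.array([x,y,z])-s["eef_pos"])/.08
    r=(Rm.inv()*T).as_rotvec()/np.radians(120)
    print("t",round(s["t"],2),"shift",np.round(d,3),"turn",np.round(r,4),"F",np.round(s["contact_force"],1),"w",round(s["gripper_width"],3),"pos",np.round(s["eef_pos"],4))
E
python3 - <<'E'
from h import *
v=(.5493,.2827,.463);h=.019
im=bot.get_image("scene"); m={"scene":grey("scene",im,v,h)}; print(m["scene"].sum(),fit(m,v[:2],0,h))
plan(.5493,.2835,.005,.463)
cv2.imwrite("pics/s1.png",im[60:400,200:600])
E
```

```text
1241.0 (array([0.54932735, 0.28512886, 0.50942977]), np.float64(161.8078431372549))
t 4.48 shift [-1.000e-03 -1.600e-02  1.824e+00] turn [-0.     -0.0003 -0.0027] F [-0.1 -0.5  0. ] w 1.004 pos [0.5498 0.2823 0.151 ]
```

View pics/s1.png

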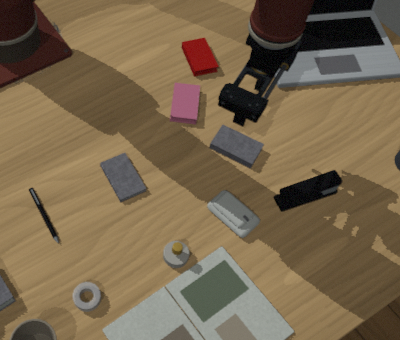

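The picture shows the gripper hanging over the grey middle notebook (crop 237,145), clear of the pink one (186,102) and the stapler. Descend and grip.

move_arm([
  [0,-0.01,0.5,0,0,0],
  [0,-0.01,1,0,0,0],
  [0,-0.01,1,0,0,0],
])

```text
t: 4.73
eef_pos: [0.5457, 0.2804, 0.0641]
ee_rot: [0.001, 0.974, 0.227, -0.005]
contact_force: [-2.1, -1.9, -0.8]
gripper_width: 1.0
grip_force: 0.0
```

move_arm([
  [0,0,0.3,0,0,0],
  [0,0,0.6,0,0,0],
  [0,0,0.75,0,0,0],
  [0,0,0.82,0,0,0],
  [0,0,0.82,0,0,0],
])

```text
t: 5.15
eef_pos: [0.5491, 0.2831, 0.0052]
ee_rot: [0.0, 0.974, 0.228, -0.0]
contact_force: [0.0, -1.5, 0.1]
gripper_width: 1.0
grip_force: 0.0
```

move_arm([
  [0,0,0,0,0,0],
  [0,0,0,0,0,0],
  [0,0,0,0,0,0],
  [0,0,0,0,0,0],
  [0,0,0,0,0,0],
  [0,0,0,0,0,0],
], claw=0, newtons=15)

```text
t: 5.65
eef_pos: [0.5495, 0.2833, 0.0056]
ee_rot: [-0.0, 0.974, 0.228, 0.0]
contact_force: [0.2, -0.5, 3.3]
gripper_width: 0.685
grip_force: 15.0
```

move_arm([
  [0,0,-0.15,0,0,0],
  [0,0,-0.5,0,0,0],
  [0,0,-0.9,0,0,0],
  [0,0,-1,0,0,0],
])

```text
t: 5.98
eef_pos: [0.551, 0.2848, 0.0905]
ee_rot: [-0.001, 0.974, 0.228, 0.003]
contact_force: [0.4, -0.1, 0.4]
gripper_width: 0.686
grip_force: 15.0
```

move_arm([
  [0,0,-0.2,0,0,0.05],
  [0,0,-0.3,0,0,0.1],
  [0,0,-0.4,0,0,0.15],
  [0,0,-0.5,0,0,0.2],
  [0,0,-0.5,0,0,0.222],
  [0,0,-0.5,0,0,0.222],
])

```text
t: 6.48
eef_pos: [0.5493, 0.2834, 0.126]
ee_rot: [-0.0, 1.0, -0.003, 0.001]
contact_force: [-0.0, 0.1, -1.0]
gripper_width: 0.686
grip_force: 15.0
```

move_arm([
  [0,0.25,0,0,0,0],
  [0,0.6,0,0,0,0],
  [0,1,0,0,0,0],
])

```text
t: 6.73
eef_pos: [0.5479, 0.2039, 0.1248]
ee_rot: [-0.0, 1.0, 0.0, -0.0]
contact_force: [0.3, -1.0, -0.5]
gripper_width: 0.691
grip_force: 15.0
```

move_arm([
  [0,0.35,0,0,0,0],
  [0,0.7,0,0,0,0],
  [0,1,0,0,0,0],
])

```text
t: 6.98
eef_pos: [0.548, 0.1209, 0.1248]
ee_rot: [0.0, 1.0, -0.002, -0.0]
contact_force: [0.7, -0.2, -0.5]
gripper_width: 0.685
grip_force: 15.0
```

move_arm([
  [0,0.35,0,0,0,0],
  [0,0.7,0,0,0,0],
  [0,1,0,0,0,0],
])

```text
t: 7.23
eef_pos: [0.5476, 0.0411, 0.1249]
ee_rot: [0.0, 1.0, -0.002, -0.0]
contact_force: [0.6, -0.7, -0.3]
gripper_width: 0.687
grip_force: 15.0
```

move_arm([
  [0,0.35,0,0,0,0],
  [0,0.7,0,0,0,0],
  [0,1,0,0,0,0],
])

```text
t: 7.48
eef_pos: [0.5471, -0.0389, 0.1249]
ee_rot: [0.0, 1.0, -0.002, -0.0]
contact_force: [1.1, -2.0, -0.3]
gripper_width: 0.689
grip_force: 15.0
```

move_arm([
  [0,0.35,0,0,0,0],
  [0,0.7,0,0,0,0],
  [0,1,0,0,0,0],
])

```text
t: 7.73
eef_pos: [0.5467, -0.1188, 0.1249]
ee_rot: [0.0, 1.0, -0.002, -0.0]
contact_force: [0.6, 0.3, -0.6]
gripper_width: 0.686
grip_force: 15.0
```

move_arm([
  [0,0.35,0,0,0,0],
  [0,0.7,0,0,0,0],
  [0,1,0,0,0,0],
])

```text
t: 7.98
eef_pos: [0.5463, -0.1988, 0.1248]
ee_rot: [0.0, 1.0, -0.002, -0.0]
contact_force: [-0.0, -0.6, -0.8]
gripper_width: 0.686
grip_force: 15.0
```

move_arm([
  [0,0.35,0,0,0,0],
  [0,0.7,0,0,0,0],
  [0,1,0,0,0,-0.036],
  [0,1,0,0,0,-0.036],
  [0,1,0,0,0,-0.036],
])

```text
t: 8.4
eef_pos: [0.5457, -0.2784, 0.1245]
ee_rot: [-0.0, 0.999, 0.035, -0.0]
contact_force: [-0.3, 1.1, -1.5]
gripper_width: 0.686
grip_force: 15.0
```

Run:
```python
from h import *
plan(.5534,-.308,.04,.075); print(bot.sense()["grip_force"])
```

```text
t 8.4 shift [0.071 0.376 1.056] turn [-0.0002  0.0004 -0.0026] F [-0.3  1.1 -1.5] w 0.686 pos [ 0.5457 -0.2784  0.1245]
14.98403012752533
```

move_arm([
  [0.07,0.376,0.2,0,0,-0.0026],
  [0.07,0.376,0.5,0,0,-0.0026],
  [0.07,0.376,0.8,0,0,-0.0026],
  [0.07,0.376,0.95,0,0,-0.0026],
  [0.07,0.376,0.95,0,0,-0.0026],
  [0.07,0.376,0.95,0,0,-0.0026],
])

```text
t: 8.9
eef_pos: [0.5544, -0.3051, 0.049]
ee_rot: [-0.001, 0.999, 0.039, -0.0]
contact_force: [0.1, 0.5, -0.3]
gripper_width: 0.684
grip_force: 15.0
```

Run:
```python
from h import *
plan(.5534,-.308,.0335,.075)
a=bot.get_image("scene")[285:405,120:260];b=bot.get_image("top")[150:270,410:550]
cv2.imwrite("pics/h.png",cv2.resize(np.hstack([a,b]),(784,336),interpolation=cv2.INTER_CUBIC))
```

```text
t 8.9 shift [-0.015  0.035  0.194] turn [-0.0005  0.0003  0.0014] F [ 0.1  0.5 -0.3] w 0.684 pos [ 0.5544 -0.3051  0.049 ]
```

View pics/h.png

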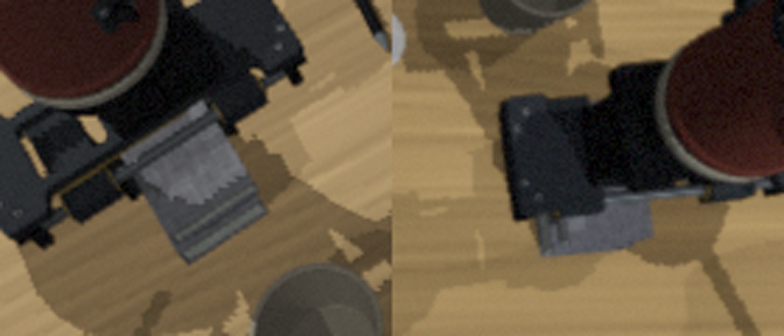

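The held notebook sits about 10 mm over the thick one with its long edges parallel (scene crop 195,200). Lower it gently.

move_arm([
  [-0.015,0.035,0.06,0,0,0],
  [-0.015,0.035,0.12,0,0,0],
  [-0.015,0.035,0.16,0,0,0],
  [-0.015,0.035,0.18,0,0,0],
  [-0.015,0.035,0.19,0,0,0],
  [-0.015,0.035,0.195,0,0,0],
  [-0.015,0.035,0.195,0,0,0],
])

```text
t: 9.58
eef_pos: [0.5533, -0.3093, 0.0333]
ee_rot: [-0.0, 0.999, 0.038, -0.0]
contact_force: [0.6, 0.6, -1.3]
gripper_width: 0.687
grip_force: 15.0
```

Run:
```python
from h import *
plan(.5534,-.308,.0325,.075)
```

```text
t 9.58 shift [ 0.002 -0.016  0.01 ] turn [-0.      0.      0.0006] F [ 0.6  0.6 -1.3] w 0.687 pos [ 0.5533 -0.3093  0.0333]
```

move_arm([
  [0,-0.01,0,0,0,0],
  [0,-0.01,0.005,0,0,0],
  [0,-0.01,0.01,0,0,0],
  [0,-0.01,0.012,0,0,0],
  [0,-0.01,0.012,0,0,0],
])

```text
t: 10.0
eef_pos: [0.5533, -0.3084, 0.0326]
ee_rot: [-0.0, 0.999, 0.038, 0.0]
contact_force: [-0.3, 1.1, 0.9]
gripper_width: 0.693
grip_force: 15.0
```

move_arm([
  [0,0,0,0,0,0],
  [0,0,0,0,0,0],
  [0,0,0,0,0,0],
  [0,0,0,0,0,0],
  [0,0,0,0,0,0],
], claw=1)

```text
t: 10.42
eef_pos: [0.5532, -0.3086, 0.0324]
ee_rot: [-0.0, 0.999, 0.038, -0.0]
contact_force: [0.4, -0.4, -0.3]
gripper_width: 0.958
grip_force: 0.0
```

move_arm([
  [0,0,-0.2,0,0,0],
  [0,0,-0.5,0,0,0],
  [0,0,-1,0,0,0],
  [0,0,-1,0,0,0],
])

```text
t: 10.75
eef_pos: [0.5567, -0.3101, 0.12]
ee_rot: [0.002, 0.999, 0.038, 0.004]
contact_force: [2.1, -0.4, 2.1]
gripper_width: 1.0
grip_force: 0.0
```

move_arm([
  [-0.3,-0.3,-0.3,0,0,0.036],
  [-0.6,-0.6,-0.3,0,0,0.036],
  [-0.9,-1,-0.3,0,0,0.036],
  [-0.9,-1,-0.3,0,0,0.036],
])

```text
t: 11.08
eef_pos: [0.4707, -0.2289, 0.1354]
ee_rot: [-0.001, 1.0, 0.002, -0.002]
contact_force: [0.2, 0.0, -1.2]
gripper_width: 0.999
grip_force: 0.0
```

move_arm([
  [0,-0.5,0,0,0,0],
  [0,-1,0,0,0,0],
])

```text
t: 11.25
eef_pos: [0.4747, -0.1549, 0.1367]
ee_rot: [0.0, 1.0, -0.002, 0.0]
contact_force: [2.1, 0.2, -0.4]
gripper_width: 1.001
grip_force: 0.0
```

move_arm([
  [0,-0.5,0,0,0,0],
  [0,-1,0,0,0,0],
])

```text
t: 11.42
eef_pos: [0.475, -0.0727, 0.1367]
ee_rot: [0.0, 1.0, 0.0, 0.0]
contact_force: [1.2, 0.8, -0.3]
gripper_width: 0.997
grip_force: 0.0
```

move_arm([
  [0,-0.5,0,0,0,0],
  [0,-1,0,0,0,0],
  [0,-1,0,0,0,0],
])

```text
t: 11.67
eef_pos: [0.4751, 0.0141, 0.1371]
ee_rot: [-0.001, 1.0, 0.005, 0.001]
contact_force: [0.1, 0.9, 0.3]
gripper_width: 0.999
grip_force: 0.0
```

Run:
```python
from h import *
ims={n:bot.get_image(n) for n in C}
for n in C: cv2.imwrite(f"pics/{n}2.png",ims[n])
v=(.5534,-.308,.075)
ms={n:grey(n,ims[n],v,.046) for n in C}
print({n:m.sum() for n,m in ms.items()})
for k in(ms,{"scene":ms["scene"]},{"top":ms["top"]}): print(fit(k,v[:2],0,.046))
a=ims["scene"][285:405,120:260];b=ims["top"][150:270,410:550]
cv2.imwrite("pics/p1.png",cv2.resize(np.hstack([a,b]),(784,336),interpolation=cv2.INTER_CUBIC))
plan(.4817,.0331,.12,-.09)
```

```text
{'scene': np.float64(2081.0), 'top': np.float64(1887.0)}
(array([ 0.55343012, -0.30815417,  3.22144947]), np.float64(320.70196078431366))
(array([ 0.55363309, -0.30752566,  0.09082693]), np.float64(144.07450980392156))
(array([ 0.55316572, -0.30953264,  0.0711749 ]), np.float64(163.99607843137255))
t 11.77 shift [ 0.082 -0.321  0.208] turn [ 0.     -0.0003  0.0452] F [ 0.5 -0.9 -1.7] w 0.998 pos [0.4753 0.0074 0.1367]
```

View pics/p1.png

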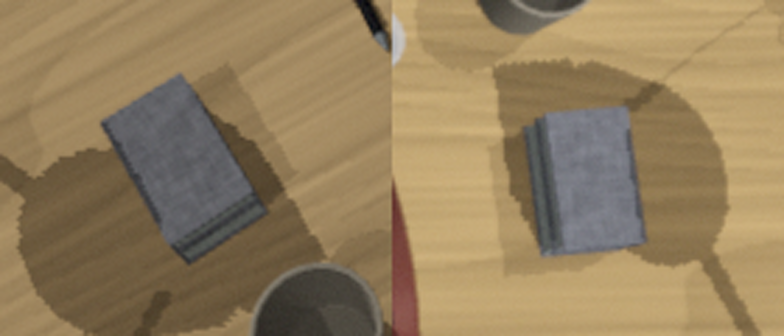

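Both views show the middle notebook flush on the thick one (scene crop 185,165; top crop 590,180), and the pile fit agrees to within 1 mm. Now the thin one.

move_arm([
  [0.082,-0.321,0,0,0,0.045],
  [0.082,-0.321,0.2,0,0,0.045],
  [0.082,-0.321,0.7,0,0,0.045],
  [0.082,-0.321,0.7,0,0,0.045],
  [0.082,-0.321,0.7,0,0,0.045],
])

```text
t: 12.18
eef_pos: [0.4802, 0.03, 0.0793]
ee_rot: [0.0, 0.999, -0.048, -0.002]
contact_force: [-0.8, 0.3, 1.5]
gripper_width: 0.999
grip_force: 0.0
```

Run:
```python
from h import *
bot.get_image("scene")
plan(.4817,.0331,.003,-.09)
```

```text
t 12.23 shift [-0.001 -0.035  0.973] turn [ 0.0001  0.0006 -0.0024] F [0.3 0.8 0.5] w 1.0 pos [0.4816 0.0303 0.0808]
```

move_arm([
  [0,-0.02,0.3,0,0,-0.002],
  [0,-0.02,0.6,0,0,-0.002],
  [0,-0.02,0.85,0,0,-0.002],
  [0,-0.02,0.94,0,0,-0.002],
  [0,-0.02,0.965,0,0,-0.002],
  [0,-0.02,0.965,0,0,-0.002],
])

```text
t: 12.73
eef_pos: [0.4828, 0.0328, 0.0044]
ee_rot: [-0.0, 0.999, -0.045, 0.001]
contact_force: [-0.5, -0.2, 0.3]
gripper_width: 1.001
grip_force: 0.0
```

move_arm([
  [0,0,0,0,0,0],
  [0,0,0,0,0,0],
  [0,0,0,0,0,0],
  [0,0,0,0,0,0],
  [0,0,0,0,0,0],
  [0,0,0,0,0,0],
], claw=0, newtons=15)

```text
t: 13.23
eef_pos: [0.4821, 0.0331, 0.0036]
ee_rot: [0.0, 0.999, -0.045, 0.0]
contact_force: [0.4, -0.2, 4.5]
gripper_width: 0.691
grip_force: 15.0
```

move_arm([
  [0,0,-0.1,0,0,0],
  [0,0,-0.4,0,0,0],
  [0,0,-0.8,0,0,0],
  [0,0,-1,0,0,0],
  [0,0,-1,0,0,0],
])

```text
t: 13.65
eef_pos: [0.4843, 0.0335, 0.0874]
ee_rot: [-0.0, 0.999, -0.045, 0.003]
contact_force: [1.2, -0.0, -1.0]
gripper_width: 0.689
grip_force: 15.0
```

move_arm([
  [0,0,-0.2,0,0,-0.043],
  [0,0,-0.5,0,0,-0.043],
  [0,0,-0.5,0,0,-0.043],
])

```text
t: 13.9
eef_pos: [0.4836, 0.0334, 0.1266]
ee_rot: [-0.0, 1.0, 0.001, 0.002]
contact_force: [1.2, -0.1, -0.1]
gripper_width: 0.689
grip_force: 15.0
```

Run:
```python
from h import *
s=bot.sense(); print(s["grip_force"])
plan(.5534,-.308,.08,.075)
```

```text
14.997933357954025
t 13.9 shift [0.864 4.269 0.586] turn [-0.     -0.0021 -0.0352] F [ 1.2 -0.1 -0.1] w 0.689 pos [0.4836 0.0334 0.1266]
```

move_arm([
  [0.07,0.3,0,0,0,0],
  [0.14,0.65,0,0,0,0],
  [0.21,1,0,0,0,0],
])

```text
t: 14.15
eef_pos: [0.4985, -0.0474, 0.1228]
ee_rot: [0.0, 1.0, 0.001, -0.0]
contact_force: [0.1, 0.4, -0.7]
gripper_width: 0.683
grip_force: 15.0
```

move_arm([
  [0.07,0.35,0,0,0,0],
  [0.14,0.7,0,0,0,0],
  [0.22,1,0,0,0,0],
])

```text
t: 14.4
eef_pos: [0.5158, -0.129, 0.1224]
ee_rot: [0.0, 1.0, -0.0, -0.001]
contact_force: [0.2, -0.2, -0.2]
gripper_width: 0.685
grip_force: 15.0
```

move_arm([
  [0.07,0.35,0,0,0,0],
  [0.14,0.7,0,0,0,0],
  [0.22,1,0,0,0,0],
])

```text
t: 14.65
eef_pos: [0.5334, -0.2089, 0.1223]
ee_rot: [0.0, 1.0, -0.0, -0.001]
contact_force: [1.4, 0.1, -1.1]
gripper_width: 0.687
grip_force: 15.0
```

move_arm([
  [0.07,0.35,0,0,0,0],
  [0.14,0.7,0,0,0,0],
  [0.2,1,0,0,0,-0.035],
  [0.2,1.0,0,0,0,-0.035],
  [0.2,1.0,0,0,0,-0.035],
])

```text
t: 15.07
eef_pos: [0.5493, -0.2882, 0.1219]
ee_rot: [-0.0, 0.999, 0.035, -0.001]
contact_force: [0.2, 1.3, -1.2]
gripper_width: 0.684
grip_force: 15.0
```

Run:
```python
from h import *
plan(.5532,-.3085,.06,.075)
```

```text
t 15.07 shift [0.032 0.258 0.773] turn [-0.0004  0.0007 -0.0019] F [ 0.2  1.3 -1.2] w 0.684 pos [ 0.5493 -0.2882  0.1219]
```

move_arm([
  [0.03,0.258,0.1,0,0,-0.0015],
  [0.03,0.258,0.3,0,0,-0.0015],
  [0.03,0.258,0.55,0,0,-0.0015],
  [0.03,0.258,0.7,0,0,-0.0015],
  [0.03,0.258,0.77,0,0,-0.0015],
  [0.03,0.258,0.77,0,0,-0.0015],
  [0.03,0.258,0.77,0,0,-0.0015],
  [0.03,0.258,0.77,0,0,-0.0015],
])

```text
t: 15.73
eef_pos: [0.5548, -0.3072, 0.0627]
ee_rot: [0.0, 0.999, 0.039, 0.001]
contact_force: [0.4, -0.0, 0.1]
gripper_width: 0.688
grip_force: 15.0
```

Run:
```python
from h import *
plan(.5532,-.3085,.0496,.075)
```

```text
t 15.73 shift [-0.021  0.015  0.164] turn [ 0.0003 -0.0006  0.0012] F [ 0.4 -0.   0.1] w 0.688 pos [ 0.5548 -0.3072  0.0627]
```

move_arm([
  [-0.02,0.01,0.06,0,0,0],
  [-0.02,0.01,0.11,0,0,0],
  [-0.02,0.01,0.135,0,0,0],
  [-0.02,0.01,0.145,0,0,0],
  [-0.02,0.01,0.15,0,0,0],
  [-0.02,0.01,0.15,0,0,0],
  [-0.02,0.01,0.15,0,0,0],
])

```text
t: 16.32
eef_pos: [0.5526, -0.3083, 0.0497]
ee_rot: [0.0, 0.999, 0.039, 0.0]
contact_force: [-0.1, 0.6, 0.4]
gripper_width: 0.684
grip_force: 15.0
```

Run:
```python
from h import *
plan(.5532,-.3085,.0496,.075)
```

```text
t 16.32 shift [0.007 0.003 0.001] turn [ 0.     -0.0001  0.0011] F [-0.1  0.6  0.4] w 0.684 pos [ 0.5526 -0.3083  0.0497]
```

move_arm([
  [0.005,0,0.003,0,0,0],
  [0.005,0,0.006,0,0,0],
  [0.005,0,0.006,0,0,0],
])

```text
t: 16.57
eef_pos: [0.5528, -0.3083, 0.0496]
ee_rot: [0.0, 0.999, 0.039, -0.0]
contact_force: [-3.5, 1.0, 5.7]
gripper_width: 0.684
grip_force: 15.0
```

move_arm([
  [0,0,0,0,0,0],
  [0,0,0,0,0,0],
  [0,0,0,0,0,0],
  [0,0,0,0,0,0],
  [0,0,0,0,0,0],
], claw=1)

```text
t: 16.98
eef_pos: [0.5529, -0.3082, 0.049]
ee_rot: [-0.0, 0.999, 0.039, 0.0]
contact_force: [1.1, -0.6, -0.5]
gripper_width: 0.953
grip_force: 0.0
```

move_arm([
  [0,0,-0.2,0,0,0],
  [0,0,-0.5,0,0,0],
  [0,0,-1,0,0,0],
  [0,0,-1,0,0,0.036],
])

```text
t: 17.32
eef_pos: [0.5562, -0.3096, 0.1366]
ee_rot: [0.002, 1.0, 0.001, 0.004]
contact_force: [1.5, -1.0, 0.9]
gripper_width: 0.997
grip_force: 0.0
```

move_arm([
  [0.2,-0.4,0,0,0,0],
  [0.4,-0.8,0,0,0,0],
  [0.4,-1,0,0,0,0],
])

```text
t: 17.57
eef_pos: [0.5876, -0.2229, 0.1295]
ee_rot: [-0.001, 1.0, 0.003, 0.001]
contact_force: [0.2, 1.8, -0.5]
gripper_width: 1.005
grip_force: 0.0
```

move_arm([
  [0.2,-0.4,0,0,0,0],
  [0.4,-0.8,0,0,0,0],
  [0.4,-1,0,0,0,0],
])

```text
t: 17.82
eef_pos: [0.619, -0.1422, 0.1291]
ee_rot: [-0.001, 1.0, 0.003, 0.001]
contact_force: [-1.0, 2.1, -0.2]
gripper_width: 0.996
grip_force: 0.0
```

move_arm([
  [0.2,-0.4,0,0,0,0],
  [0.4,-0.8,0,0,0,0],
  [0.4,-1,0,0,0,0],
])

```text
t: 18.07
eef_pos: [0.6504, -0.0622, 0.1291]
ee_rot: [-0.001, 1.0, 0.003, 0.001]
contact_force: [-1.0, 0.9, 0.0]
gripper_width: 1.001
grip_force: 0.0
```

move_arm([
  [0.2,-0.4,0,0,0,0],
  [0.4,-0.8,0,0,0,0],
  [0.4,-1,0,0,0,0],
  [0.4,-1,0,0,0,0],
  [0.4,-1,0,0,0,0],
])

```text
t: 18.48
eef_pos: [0.6801, 0.0139, 0.1288]
ee_rot: [-0.0, 1.0, 0.002, -0.0]
contact_force: [0.1, -0.4, 0.0]
gripper_width: 1.0
grip_force: 0.0
```

Run:
```python
from h import *
ims={n:bot.get_image(n) for n in C}
v=(.5534,-.308,.075)
ms={n:grey(n,ims[n],v,.058) for n in C}
for k in(ms,{"scene":ms["scene"]},{"top":ms["top"]}): print(fit(k,v[:2],0,.058))
a=ims["scene"][285:405,120:260];b=ims["top"][150:270,410:550];c=ims["scene"][230:350,310:450];d=ims["top"][90:210,240:380]
cv2.imwrite("pics/p2.png",cv2.resize(np.vstack([np.hstack([a,b]),np.hstack([c,d])]),(700,600),interpolation=cv2.INTER_CUBIC))
plan(.686,.0275,.08,0)
```

```text
(array([ 0.55349516, -0.30828886,  0.08339606]), np.float64(1220.2509803921566))
(array([ 0.55352249, -0.30748044,  3.23878583]), np.float64(126.69411764705882))
(array([ 0.55279526, -0.31229876,  0.14914936]), np.float64(1066.2745098039215))
t 18.58 shift [ 0.074 -0.211  0.611] turn [0.0004 0.0002 0.0004] F [ 0.1 -0.9  0.5] w 1.002 pos [0.6801 0.0107 0.1289]
```

View pics/p2.png

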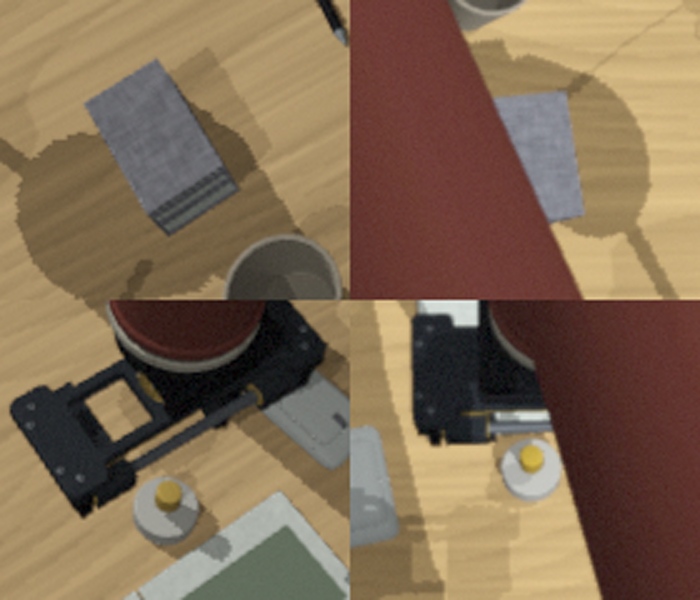

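The pile is flush on all three edges (scene crop 160,145). The paperweight's knob is at scene crop (168,495) and top crop (532,458), which matches the earlier estimate of (0.686, 0.0275). Go grip the knob.

move_arm([
  [0.074,-0.2,0,0,0,0],
  [0.074,-0.2,0.2,0,0,0],
  [0.074,-0.2,0.5,0,0,0],
  [0.074,-0.2,0.5,0,0,0],
  [0.074,-0.2,0.5,0,0,0],
])

```text
t: 19.0
eef_pos: [0.6852, 0.0269, 0.0881]
ee_rot: [0.0, 1.0, 0.0, -0.001]
contact_force: [-0.5, 0.4, 1.1]
gripper_width: 1.002
grip_force: 0.0
```

Run:
```python
from h import *
bot.get_image("top")
plan(.686,.0275,.027,0)
```

```text
t 19.05 shift [-0.002 -0.005  0.782] turn [0.0001 0.0002 0.0003] F [0.2 0.1 0.1] w 1.0 pos [0.6862 0.0272 0.0895]
```

move_arm([
  [0,0,0.25,0,0,0],
  [0,0,0.5,0,0,0],
  [0,0,0.68,0,0,0],
  [0,0,0.75,0,0,0],
  [0,0,0.77,0,0,0],
  [0,0,0.77,0,0,0],
])

```text
t: 19.55
eef_pos: [0.6865, 0.028, 0.0281]
ee_rot: [-0.0, 1.0, 0.001, 0.0]
contact_force: [-0.2, -0.6, 0.1]
gripper_width: 1.002
grip_force: 0.0
```

move_arm([
  [0,0,0,0,0,0],
  [0,0,0,0,0,0],
  [0,0,0,0,0,0],
  [0,0,0,0,0,0],
  [0,0,0,0,0,0],
  [0,0,0,0,0,0],
  [0,0,0,0,0,0],
  [0,0,0,0,0,0],
], claw=0, newtons=25)

```text
t: 20.22
eef_pos: [0.6862, 0.028, 0.0275]
ee_rot: [-0.0, 1.0, 0.001, -0.0]
contact_force: [-0.3, 0.6, -0.1]
gripper_width: 0.478
grip_force: 0.0
```

Run:
```python
from h import *
plan(.686,.0275,.027,0);print(bot.sense()["grip_force"])
```

```text
t 20.22 shift [-0.002  0.007  0.006] turn [-0.      0.      0.0009] F [-0.3  0.6 -0.1] w 0.478 pos [0.6862 0.028  0.0275]
0.0
```

Fingers are still closing, so wait.

move_arm([
  [0,0,0,0,0,0],
  [0,0,0,0,0,0],
  [0,0,0,0,0,0],
  [0,0,0,0,0,0],
  [0,0,0,0,0,0],
  [0,0,0,0,0,0],
  [0,0,0,0,0,0],
  [0,0,0,0,0,0],
])

```text
t: 20.88
eef_pos: [0.6862, 0.0282, 0.0275]
ee_rot: [-0.0, 1.0, 0.001, -0.0]
contact_force: [-0.9, 0.8, -1.1]
gripper_width: 0.225
grip_force: 25.0
```

move_arm([
  [0,0,-0.1,0,0,0],
  [0,0,-0.35,0,0,0],
  [0,0,-0.7,0,0,0],
  [0,0,-1,0,0,0],
  [0,0,-1,0,0,0],
])

```text
t: 21.3
eef_pos: [0.6891, 0.0284, 0.114]
ee_rot: [-0.0, 1.0, 0.001, 0.004]
contact_force: [1.3, 1.0, -0.8]
gripper_width: 0.222
grip_force: 25.0
```

move_arm([
  [0,0.2,-0.3,0,0,0],
  [-0.2,0.6,-0.5,0,0,0],
  [-0.4,1,-0.5,0,0,0],
])

```text
t: 21.55
eef_pos: [0.656, -0.051, 0.1513]
ee_rot: [-0.0, 1.0, 0.002, 0.003]
contact_force: [0.4, -1.4, -1.5]
gripper_width: 0.22
grip_force: 25.0
```

move_arm([
  [-0.13,0.33,0,0,0,0],
  [-0.26,0.66,0,0,0,0],
  [-0.4,1,0,0,0,0],
])

```text
t: 21.8
eef_pos: [0.6216, -0.1333, 0.1477]
ee_rot: [0.0, 1.0, 0.001, -0.0]
contact_force: [1.2, -0.1, -1.5]
gripper_width: 0.22
grip_force: 25.0
```

move_arm([
  [-0.13,0.33,0,0,0,0],
  [-0.26,0.66,0,0,0,0],
  [-0.4,1,0,0,0,0],
])

```text
t: 22.05
eef_pos: [0.5898, -0.2132, 0.1475]
ee_rot: [-0.0, 1.0, 0.001, -0.0]
contact_force: [1.1, -0.2, -1.8]
gripper_width: 0.224
grip_force: 25.0
```

move_arm([
  [-0.13,0.33,0,0,0,0],
  [-0.26,0.66,0,0,0,0],
  [-0.4,0.95,0,0,0,0],
  [-0.46,1,0,0,0,0],
  [-0.46,1,0,0,0,0],
  [-0.46,1,0,0,0,0],
])

```text
t: 22.55
eef_pos: [0.554, -0.2916, 0.1475]
ee_rot: [-0.0, 1.0, 0.001, 0.0]
contact_force: [0.5, 0.9, -2.1]
gripper_width: 0.223
grip_force: 25.0
```

Run:
```python
from h import *
bot.get_image("scene")
plan(.5532,-.3083,.0855,0);print(bot.sense()["grip_force"])
```

```text
t 22.6 shift [-0.019  0.221  0.775] turn [-0.0004 -0.0002  0.0015] F [-0.1  0.5 -1.6] w 0.226 pos [ 0.5546 -0.2907  0.1475]
24.999597896821797
```

move_arm([
  [-0.018,0.22,0.1,0,0,0],
  [-0.018,0.22,0.3,0,0,0],
  [-0.018,0.22,0.5,0,0,0],
  [-0.018,0.22,0.65,0,0,0],
  [-0.018,0.22,0.7,0,0,0],
  [-0.018,0.22,0.73,0,0,0],
  [-0.018,0.22,0.73,0,0,0],
  [-0.018,0.22,0.73,0,0,0],
])

```text
t: 23.27
eef_pos: [0.5532, -0.3096, 0.0899]
ee_rot: [0.0, 1.0, 0.001, 0.001]
contact_force: [-0.5, 0.4, -0.5]
gripper_width: 0.221
grip_force: 25.0
```

Run:
```python
from h import *
bot.get_image("scene")
plan(.5532,-.3083,.0855,0)
```

```text
t 23.32 shift [-0.    -0.018  0.057] turn [ 0.0003 -0.0006  0.0011] F [-0.   0.5 -1.2] w 0.224 pos [ 0.5532 -0.3098  0.0901]
```

move_arm([
  [0,-0.015,0.02,0,0,0],
  [0,-0.015,0.035,0,0,0],
  [0,-0.015,0.045,0,0,0],
  [0,-0.015,0.052,0,0,0],
  [0,-0.015,0.056,0,0,0],
  [0,-0.015,0.056,0,0,0],
])

```text
t: 23.82
eef_pos: [0.5527, -0.3086, 0.0854]
ee_rot: [0.0, 1.0, 0.001, 0.0]
contact_force: [-2.1, 1.7, 4.9]
gripper_width: 0.225
grip_force: 25.0
```

Run:
```python
from h import *
plan(.5532,-.3083,.0855,0)
```

```text
t 23.82 shift [ 0.007 -0.003 -0.002] turn [ 0.0001 -0.0001  0.0008] F [-2.1  1.7  4.9] w 0.225 pos [ 0.5527 -0.3086  0.0854]
```

In contact (about 5 N): release, rise, retreat.

move_arm([
  [0,0,0,0,0,0],
  [0,0,0,0,0,0],
  [0,0,0,0,0,0],
  [0,0,0,0,0,0],
  [0,0,0,0,0,0],
  [0,0,0,0,0,0],
  [0,0,0,0,0,0],
], claw=0.7)

```text
t: 24.4
eef_pos: [0.5526, -0.3086, 0.0846]
ee_rot: [-0.0, 1.0, 0.001, -0.0]
contact_force: [-0.5, -0.3, -0.6]
gripper_width: 0.647
grip_force: 0.0
```

move_arm([
  [0,0,-0.1,0,0,0],
  [0,0,-0.4,0,0,0],
  [0,0,-0.8,0,0,0],
  [0,0,-1,0,0,0],
  [0,0,-1,0,0,0],
])

```text
t: 24.82
eef_pos: [0.5548, -0.3096, 0.1701]
ee_rot: [0.002, 1.0, 0.001, 0.003]
contact_force: [0.0, -0.4, 0.9]
gripper_width: 0.701
grip_force: 0.0
```

move_arm([
  [-0.3,-0.3,0,0,0,0],
  [-0.7,-0.7,0,0,0,0],
  [-1,-1,0,0,0,0],
])

```text
t: 25.07
eef_pos: [0.471, -0.2275, 0.164]
ee_rot: [-0.0, 1.0, 0.001, -0.0]
contact_force: [-0.3, 1.5, 0.5]
gripper_width: 0.7
grip_force: 0.0
```

move_arm([
  [0,-0.5,0,0,0,0],
  [0,-1,0,0,0,0],
  [0,-1,0,0,0,0],
])

```text
t: 25.32
eef_pos: [0.4724, -0.1409, 0.1651]
ee_rot: [-0.001, 1.0, 0.005, 0.0]
contact_force: [1.3, 0.3, 0.6]
gripper_width: 0.702
grip_force: 0.0
```

move_arm([
  [0,-0.5,0,0,0,0],
  [0,-1,0,0,0,0],
  [0,-1,0,0,0,0],
  [0,-1,0,0,0,0],
])

```text
t: 25.65
eef_pos: [0.4722, -0.0666, 0.1649]
ee_rot: [0.0, 1.0, 0.003, 0.0]
contact_force: [-0.1, -0.4, -0.7]
gripper_width: 0.7
grip_force: 0.0
```

Run:
```python
from h import *
ims={n:bot.get_image(n) for n in C}
a=ims["scene"][275:405,110:270];b=ims["top"][150:280,400:560]
cv2.imwrite("pics/p3.png",cv2.resize(np.hstack([a,b]),(800,325),interpolation=cv2.INTER_CUBIC))
s=bot.sense();print(s["t"],s["qd"].round(3),s["eef_pos"])
```

```text
25.75 [ 0.015  0.004  0.014 -0.001 -0.    -0.    -0.004] [ 0.47205961 -0.06954527  0.16462405]
```

View pics/p3.png

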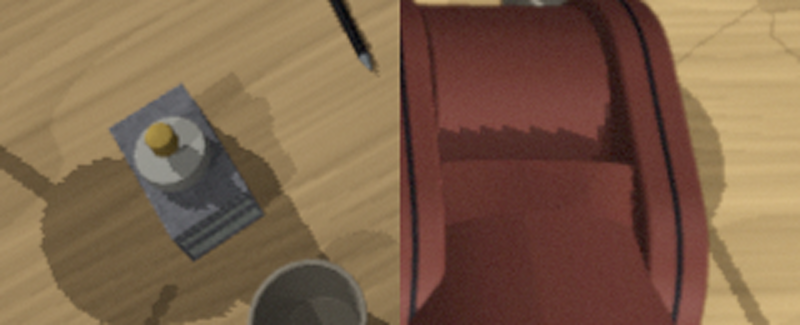

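The scene crop shows the paperweight upright on the pile, with the disc at (170,152) and the knob at (160,138), and the gripper clear. Check its centring numerically, then hand in.

Run:
```python
from h import *
p=ray("scene",(178,335.8),.07)[:2]; print(p, np.hypot(*(p-[.5534,-.308])))
if np.hypot(*(p-[.5534,-.308]))<.012: print(bot.finish_job())
```

```text
[ 0.55290533 -0.30886547] 0.0009968655222614825
the job is handed in; nothing more can be done
None
```

I stacked the notebooks thick, middle, thin, stood the paperweight about 1 mm from the centre of the top one (camera estimate), and handed the job in at about 26 s; no verdict came back.

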